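# Refit and lock the planter's filter cartridge

## Task

Refit the rinsed blue-handled filter cartridge in the round port of the planter's white deck: feel for the collar's slots, push it down against the spring valve, turn it clockwise until it comes up into its lock, and let go. Then press the blue filter-reset button fully down and let it come back up. Leave the pot, rake, funnel and scoop where they are.

Things in the scene. Friction and masses are not known exactly. Their poses are not given: they have to be found in the camera images.
- planter: Self-watering herb planter, fixed, 170 (x) x 420 (y) mm, origin at the centre of its underside, z up. White tank, 84 mm high. Its +y half (y -10 to 210) carries an open clear acrylic herb box with a sliding door in the -x face, top at z = 154 (leaves to 190). Its -y half (y -210 to -10) is the flat white service deck, z = 84, with the port and the reset button.
- port (a point): Centre of the mouth of the round grey bayonet collar in the deck, level with its rim (6 mm above the deck, planter z = 90); axes as the planter's. Collar diameter 82, bore 43 mm; its ring is 8 mm thick and has two slots for the lugs, facing each other, 12 mm wide, out to radius 29.5. Cartridge flange height above this point: 15.5 mm with the lugs standing on the ring, 0 with the flange on the rim.
- port_slots (a point): Point on the port's axis at the ring's underside, 8 mm below the rim; axes as the planter's. The collar is clamped at an angle that is not among the readings: the line through its slots lies anywhere within 0.45 rad either side of the planter's x axis. See the slots from above, or turn the cartridge under light pressure until it drops about 8 mm (flange 8 mm above the rim).
- lock_level (a point): Point on the port's axis 5 mm above the rim: where the flange is once locked. To lock: push until the flange is under 2 mm above the rim, turn clockwise seen from above (yaw falling) 0.785 rad from the slots to a fixed stop (the other way is blocked); there the spring lifts the lugs 3 mm into notches in the ring's underside. The notch and slots leave about 2 mm play each side of a lug.
- valve_top (a point): Centre of the top of the spring valve deep in the port, 44 mm below the rim when free (planter z = 46). The cartridge's foot meets it when the flange is 8 mm above the rim; it pushes up with about 4 N there, 6 N with the flange 5 mm above the rim, 10 N with the flange on the rim. It moves with the valve.
- cartridge: Loose filter cartridge, 0.1 to 0.2 kg, 83 mm high, upright on the bench at any yaw; origin at the centre of its foot. White body of diameter 40, foot tapered to 32 over the lowest 10 mm. Two blue lugs on its +x and -x sides out to radius 28, 8 mm wide (y), z = 36 to 42. Blue flange of diameter 68, z = 52 to 57, soft black seal under it (gives way freely), two yellow marks above the lugs.
- cartridge_flange (a point): Centre of the underside of the cartridge's flange, 52 mm above its foot; axes as the cartridge's.
- cartridge_bar (a point): Centre of the top face of the cartridge's blue grip bar, 83 mm above its foot; axes as the cartridge's. The bar is 44 mm long (x, in line with the lugs), 12 mm thick (y) and 26 mm high, from the flange's top at z = 57 to z = 83. A half turn about z gives the same part.
- reset_button (a joint): Filter-reset push button: 0 when up, 0.005 m fully down; a spring returns it, 5 N at the bottom.
- reset_button_top (a point): Centre of the top of the blue reset button (diameter 24 mm), on the service deck near its outer front corner, at x = -55, y = -170 in the planter frame; pressed straight down.
- funnel: Bystander: green silicone funnel standing mouth down, 80 mm wide, 80 mm high, origin under its centre. Leave alone.
- scoop: Bystander: small white plastic scoop lying along its x axis, x from -60 (handle end) to 60, 45 wide, 26 high. Leave alone.
- pot: Bystander: blue ceramic pot, 100 mm wide at the rim, no handles, 90 mm high, origin under its centre. Leave alone.
- rake: Bystander: stainless mini rake with a wooden handle, lying along its x axis, x from -100 (handle end) to 98 (tines), head 62 wide, 20 high. Leave alone.
Things that resemble listed ones, but are neither listed nor needed, are in the scene too. Leave any pink look-alike of the cartridge alone.

How it is judged:
By the outcome, as a careful person would: the job done as asked, in the order asked, and still so for the second after the job is handed in, with the robot touching nothing.
It also fails if it takes over 72 s, if anything falls off the work surface, if the arm or the gripper's body presses on something with over 40 N, if the wrist force passes 120 N, or if a joint passes its speed limit or range.

## Robot

A 6-joint arm with a two-finger parallel gripper is mounted at the origin on the work surface. World frame = base frame: x ahead of the robot, y to its left, z up, the work surface at z = 0. Lengths are in m, angles in rad, forces in N, time in s.
With the tool pointing down it reaches from about 0.25 to 0.775 m from the base axis. Payload 4 kg.
Tool frame: the origin (TCP) lies on the centre line of the jaws, within the pads' length; the fingertips stand 25 mm ahead of it and the grasp point (between the pads) lies 6 mm ahead of it; z points along the fingers, y is the line along which they close (so a half turn about z gives the same grasp; the last joint's range is limited). The gripper opens to 94 mm and grips with 3 to 60 N. Pads are 16 mm wide; open, the fingers measure 119 mm over their backs; the gripper's body (75 mm by 177 mm) begins 78 mm behind the grasp point.
Start: joints at [-1.446, 0.087, 1.371, -0, 1.684, -0.103], TCP at [0.124, -0.536, 0.198] pointing down, gripper open.
Joint ranges: [-3.1, 3.1], [-0.76, 2.03], [0.27, 2.55], [-1.08, 4.22], [0.17, 2.65], [-2.57, 2.57]. Speed limits (rad/s): [2.79, 2.79, 3.14, 3.14, 3.14, 3.14].

## Interface

Orientations are given as [roll, pitch, yaw] about the fixed x, y, z axes, in that order (R = Rz(yaw) Ry(pitch) Rx(roll)).
In Python, from bench import sensors, optics, ticket gives the robot as it stands.
- The arm moves only by the tool send_rows, never from a script. Its argument "rows" is a list of rows, each a list of 6 numbers: the shift along the world's x, y, z in mm, then the turn, a rotation vector about the world's x, y, z in rad. In form: [[x, y, z, wx, wy, wz], ...]. A call has 1 to 8 rows; each row shifts and turns the commanded pose from where the row before left it; what a row does not reach is not made up. A row lasts 1/12 s, in which the tool goes at most 41.7 mm and 7.16 degrees, less where a joint would pass 70% of its speed; a pose out of reach is approached as far as the arm can. A call is refused whole if a number of a shift passes 41.7 or a number of a turn 0.125, either way. A call with a gripper value outside its range is refused whole. "grip" is the finger opening in mm, from 0 to 94, set as the call begins (left out, the last holds). The fingers move at their own pace and stop on an object; the grip force is fixed at half the most. Time passes only in rows, so rows that do not move let the fingers close. It gives the time, the measured TCP pose, the force, the opening and the grip force at its end, in the units of the state.
- sensors.get_obs(): the state, without advancing time (a new reading comes with each control period).
- optics.snapshot(name): name is "scene" or "side" or "wrist"; returns the picture (384x512x3 uint8, red, green, blue); there is no depth.
- optics.camera_model(name): a dict with "vertical_fov" (degrees; the focal length in pixels is half the picture's height over the tangent of half this angle, whatever the lens; pixels are square), "cx", "cy" (the principal point, pixels), "R" (3x3) and "t" (3): a world point X has camera coordinates R X + t. Camera axes: x right, y down, z forward; pixel columns grow to the right and rows downward; lengths in m; the calibration is good to about 2 mm. The wrist camera is an equidistant fisheye: a pixel r from the principal point sees the ray r / f radians off the axis. A picture is of the moment at which its call begins: read the wrist's pose just before it. camera_model takes no time and is no camera call; for the wrist camera it gives the pose at the moment of the call.
- ticket.close_job(): hands the job in; it is judged then, once.
The state is a dict: "time": time; "joint_positions": joint angles; "qvel": joint speeds; "joint_torque": joint torques, N m; "tool_pos": TCP position; "ee_rot": TCP orientation; "wrist_force": force on the tool from outside, world axes, zero at the start; "wrist_torque": the same for the moment, N m; "width": finger opening in m; "finger_force": force on a finger pad.
Only numpy, scipy, OpenCV 4.12 (cv2) and the standard library are available. Lean on these libraries where they do the work, as an engineer would, in place of code of your own. Each camera call takes 0.05 s, during which the arm holds its last target. There are 200 camera calls.

## Working session

There is one attempt and no reset: what is moved stays moved. The work goes in short steps, Python scripts to look and compute and a tool call to move; the robot and the scene stay as the last step left them, time stands still between calls to the robot, and variables do not carry over. Pictures are saved under pics/ and viewed, at most 10 in all, crops included, and the job is handed in when it is done.

Besides the shell and the picture viewer there is one more tool, called after "Call:" as name(argument=value, ...) on one line, values as JSON. send_rows: Moves the arm, as the interface text tells. Its arguments: {"type":"object","properties":{"rows":{"type":"array"},"grip":{"type":"number"}},"required":["rows"]}

```bash
mkdir -p pics; cat > h.py <<'E'
import numpy as np, cv2
from bench import sensors, optics, ticket
def ray(m,u,v):
    f=192/np.tan(np.radians(m["vertical_fov"])/2)
    d=np.array([(u-m["cx"])/f,(v-m["cy"])/f,1.0])
    R=np.array(m["R"]);t=np.array(m["t"])
    if m.get("fish"):
        r=np.hypot(d[0],d[1]); d=np.array([d[0]/r*np.sin(r),d[1]/r*np.sin(r),np.cos(r)]) if r>0 else d
    return -R.T@t, R.T@d
def at(m,u,v,z):
    c,d=ray(m,u,v); return c+d*(z-c[2])/d[2]
def proj(m,X):
    f=192/np.tan(np.radians(m["vertical_fov"])/2)
    p=np.array(m["R"])@np.array(X)+np.array(m["t"])
    if m.get("fish"):
        r=np.hypot(p[0],p[1]);th=np.arctan2(r,p[2]); return np.array([m["cx"]+f*th*p[0]/r,m["cy"]+f*th*p[1]/r])
    return np.array([m["cx"]+f*p[0]/p[2],m["cy"]+f*p[1]/p[2]])
def cam(n):
    m=dict(optics.camera_model(n)); m["fish"]=(n=="wrist"); return m
def save(n,fn): 
    i=optics.snapshot(n)[:,:,::-1]; cv2.imwrite(fn,i); return i
E
python3 - <<'E'
from h import *
a=save("scene","pics/scene.png");b=save("side","pics/side.png");c=save("wrist","pics/wrist.png")
for n in("scene","side","wrist"):
    m=cam(n);print(n,m["vertical_fov"],m["cx"],m["cy"],-np.array(m["R"]).T@m["t"])
o=sensors.get_obs();print(o)
cv2.imwrite("pics/a.png",np.vstack([np.hstack([a,b]),]) [:, :] if 0 else cv2.resize(a,(800,600)))
E
```

```text
scene 52.991892393822816 257.5422350341658 191.6642266086952 [1.28582116 0.40977041 0.75412371]
side 45.58365045842612 258.5303889121995 192.9361165298404 [ 0.37459447 -1.27285011  0.81678303]
wrist 65.70646984690485 253.4637768472784 193.8874398351918 [ 0.20309942 -0.51725691  0.38362759]
{'time': 0.15, 'joint_positions': array([-1.44606841e+00,  8.78143563e-02,  1.37188446e+00, -1.75151956e-05,
        1.68360183e+00, -1.03072140e-01]), 'qvel': array([-0.0004052 , -0.0028272 , -0.00436106,  0.00097193,  0.00059155,
        0.00041848]), 'joint_torque': array([ 1.10246954e-03, -3.40641260e+01, -3.02793574e+01,  7.18594738e-02,
        3.05010332e-02, -1.19688516e-04]), 'tool_pos': array([ 0.12415987, -0.5353619 ,  0.19676863]), 'ee_rot': array([-3.13989193e+00, -1.58420558e-04,  2.27797971e-01]), 'wrist_force': array([-0.88168185,  0.35177587, -1.16505377]), 'wrist_torque': array([-0.02977895,  0.01071   ,  0.01981017]), 'finger_force': 0.0, 'width': 0.09396301511665493}
```

View pics/a.png

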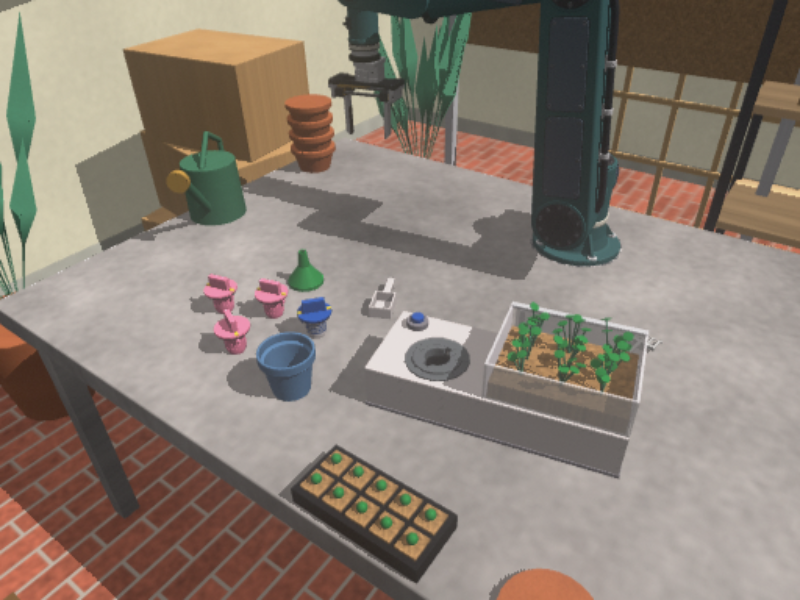

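View pics/side.png

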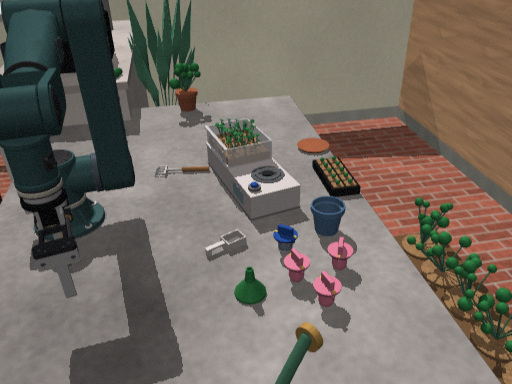

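The scene view has one blue-handled cartridge at about (315,312) in the enlarged view, (286,236) in side. Three pink look-alikes stand at (221,292), (271,297), (232,332). Only the blue one fits. I'll confirm it in an enlarged crop, with the port alongside.

```bash
python3 - <<'E'
from h import *
a=cv2.imread("pics/scene.png");b=cv2.imread("pics/side.png")
def crop(i,x,y,w,h,s): 
    return cv2.resize(i[y:y+h,x:x+w],(w*s,h*s),interpolation=cv2.INTER_CUBIC)
# each 400x300
t=np.vstack([np.hstack([crop(a,180,183,50,37,8),crop(b,261,218,50,37,8)]),np.hstack([crop(a,235,190,80,60,5),crop(b,235,155,80,60,5)])])
cv2.imwrite("pics/crop1.png",t);print(t.shape)
E
```

```text
(596, 800, 3)
```

View pics/crop1.png

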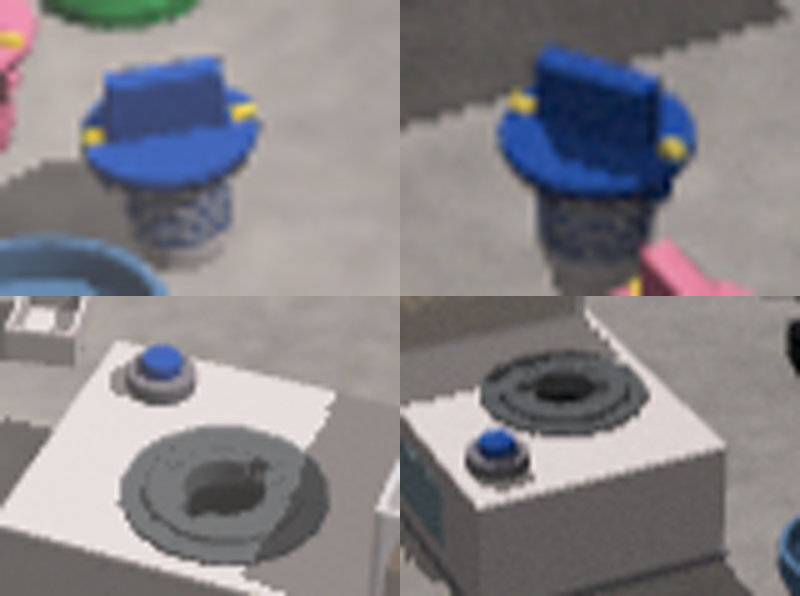

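The crop confirms the blue cartridge: bar top at about (165,70) in the scene crop and (600,65) in the side crop. The collar is at (224,494) and (564,393), the button at (162,358) and (496,440). Next I triangulate.

```bash
python3 - <<'E'
from h import *
S=cam("scene");D=cam("side")
def px(X,Y,s,x,y): return ((X+.5)/s-.5+x,(Y+.5)/s-.5+y)
c=lambda X,Y:px(X,Y,8,180,183); d=lambda X,Y:px(X-400,Y,8,261,218)
e=lambda X,Y:px(X,Y-296,5,235,190); f=lambda X,Y:px(X-400,Y-296,5,235,155)
def tri(p,q):
    c1,d1=ray(S,*p);c2,d2=ray(D,*q)
    A=np.stack([d1,-d2],1);l=np.linalg.lstsq(A,c2-c1,rcond=None)[0]
    x=c1+d1*l[0];y=c2+d2*l[1];return (x+y)/2,np.linalg.norm(x-y)
def rep(n,p,q,z): print(n,tri(p,q),at(S,*p,z)[:2],at(D,*q,z)[:2])
rep("bar",c(165,70),d(600,65),.083)
rep("markA",c(93,137),d(522,103),.057);rep("markB",c(243,112),d(672,148),.057)
print([at(S,*c(*p),.083)[:2] for p in((108,76),(222,62))],[at(D,*d(*p),.083)[:2] for p in((541,49),(659,82))])
rep("collar",e(224,490),f(564,391),.09)
rep("btn",e(162,357),f(496,438),.095)
rep("cornF",e(118,342),f(481,510),.084)
rep("cornB",e(0,527),f(725,447),.084)
E
```

```text
bar (array([ 0.62505491, -0.28845362,  0.08448919]), np.float64(0.0025054829642631167)) [ 0.62213704 -0.2898674 ] [ 0.62645287 -0.28759251]
markA (array([ 0.6209399 , -0.30021388,  0.06366676]), np.float64(0.052475131639963736)) [ 0.64464274 -0.30978578] [ 0.60345684 -0.26877367]
markB (array([ 0.62951552, -0.2789574 ,  0.05563088]), np.float64(0.054098990422000386)) [ 0.60024867 -0.2731204 ] [ 0.6478418  -0.30498678]
[array([ 0.63714852, -0.30503881]), array([ 0.60607227, -0.27550358])] [array([ 0.6089028 , -0.27412764]), array([ 0.64361942, -0.3014304 ])]
collar (array([0.63565236, 0.00176088, 0.08731414]), np.float64(0.0024158500106636074)) [0.63678816 0.00357063] [ 0.63540139 -0.00446263]
btn (array([ 0.57674278, -0.07746708,  0.10465006]), np.float64(0.0015797811054944588)) [ 0.56516415 -0.08466625] [ 0.57996984 -0.06228448]
cornF (array([ 0.55768032, -0.12278313,  0.08358116]), np.float64(0.003944310028353371)) [ 0.55559477 -0.12235831] [ 0.55883358 -0.12578887]
cornB (array([ 0.72095835, -0.08152859,  0.08203219]), np.float64(0.003366599701759243)) [ 0.72074161 -0.07975723] [ 0.72111931 -0.08644901]
```

Call:
send_rows(rows=[[26, 25, 3, 0, 0, 0], [26, 25, 3, 0, 0, 0], [26, 25, 3, 0, 0, 0], [26, 25, 3, 0, 0, 0], [26, 25, 3, 0, 0, 0], [26, 25, 3, 0, 0, 0], [26, 25, 3, 0, 0, 0], [26, 25, 3, 0, 0, 0]], grip=60)

```text
time: 0.82
tool_pos: [0.333, -0.3343, 0.2216]
ee_rot: [-3.141, 0.0, 0.228]
wrist_force: [0.3, -0.4, 0.6]
width: 0.0603
finger_force: 0.0
```

Call:
send_rows(rows=[[26, 25, 3, 0, 0, 0], [26, 25, 3, 0, 0, 0], [26, 25, 3, 0, 0, 0], [26, 25, 3, 0, 0, 0], [26, 25, 3, 0, 0, 0], [26, 25, 3, 0, 0, 0], [26, 25, 3, 0, 0, 0], [26, 25, 0, 0, 0, 0]])

```text
time: 1.48
tool_pos: [0.5414, -0.1343, 0.2431]
ee_rot: [3.141, -0.001, 0.228]
wrist_force: [-0.3, -1.9, 0.1]
width: 0.0603
finger_force: 0.0
```

Call:
send_rows(rows=[[0, 0, 0, 0, 0, 0], [0, 0, 0, 0, 0, 0], [0, 0, 0, 0, 0, 0]])

```text
time: 1.73
tool_pos: [0.5397, -0.136, 0.2421]
ee_rot: [-3.141, 0.002, 0.228]
wrist_force: [-0.2, 0.3, 1.1]
width: 0.06
finger_force: 0.0
```

```bash
python3 - <<'E'
from h import *
m=cam("wrist");np.save("w1.npy",m,allow_pickle=True)
i=save("wrist","pics/w1.png");print(sensors.get_obs()["tool_pos"],sensors.get_obs()["ee_rot"],sensors.get_obs()["wrist_force"])
print(m["R"],-np.array(m["R"]).T@m["t"])
print(proj(m,[.636,.002,.09]),proj(m,[.6245,-.289,.083]))
cv2.imwrite("pics/w1b.png",cv2.resize(i,(800,600),interpolation=cv2.INTER_CUBIC))
E
```

```text
[ 0.53949421 -0.13652035  0.24241964] [3.14146084e+00 1.03299224e-03 2.26857233e-01] [-1.34365179  0.51587799  0.25907747]
[[ 2.26305717e-01 -9.74056320e-01  9.18535954e-05]
 [-9.35499842e-01 -2.17321493e-01  2.78588254e-01]
 [-2.71340687e-01 -6.31320436e-02 -9.60410629e-01]] [ 0.61893066 -0.11749718  0.42884256]
[156.19672017  76.08083455] [388.29351296 142.3802261 ]
```

View pics/w1b.png

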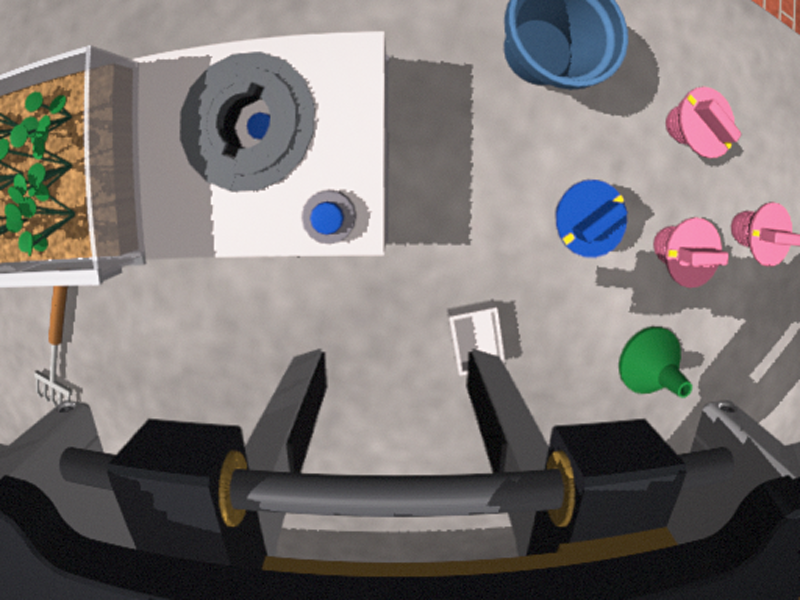

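The wrist view shows the port at (247,122) with slots at about (257,90) and (230,152), the button at (327,217) and the blue cartridge at (592,218). I'll enlarge both.

```bash
python3 - <<'E'
from h import *
a=cv2.imread("pics/w1.png")
def crop(i,x,y,w,h,s): return cv2.resize(i[y:y+h,x:x+w],(w*s,h*s),interpolation=cv2.INTER_CUBIC)
cv2.imwrite("pics/c2.png",np.hstack([crop(a,112,30,100,150,4),crop(a,350,108,50,75,8)]))
E
```

```text
(no output)
```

View pics/c2.png

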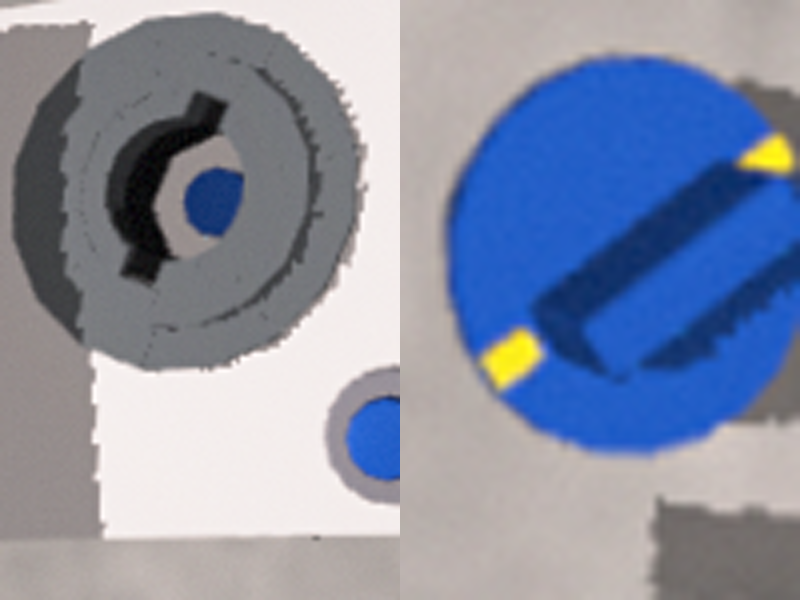

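```bash
python3 - <<'E'
from h import *
m=np.load("w1.npy",allow_pickle=True).item()
p=lambda X,Y,z:at(m,(X+.5)/4-.5+112,(Y+.5)/4-.5+30,z)
q=lambda X,Y,z:at(m,(X-400+.5)/8-.5+350,(Y+.5)/8-.5+108,z)
A=p(213.5,97.5,.09);B=p(136.5,281.5,.09);d=A-B
print("slots",A,B,(A+B)/2,np.linalg.norm(d),np.arctan2(d[1],d[0]))
print("bore L/R top",p(107,190,.09),p(243,190,.09))
for a in((13,200),(352,190),(185,14),(190,366)):print("rim",p(*a,.09))
print("deck edge bottom",p(104,538,.084),p(395,535,.084))
A=q(512,358,.057);B=q(768,155,.057);d=B-A
print("marks",A,B,(A+B)/2,np.linalg.norm(d),np.arctan2(d[1],d[0]))
d=q(770,185,.083)-q(582,325,.083);print("bar edge",np.arctan2(d[1],d[0]), q(598,352,.083))
print("flange",q(447,255,.057),q(630,455,.057),q(630,55,.057))
for s,(u,v) in {"btn":(327,217)}.items():
    print(s,[at(m,(u+.5)/1.5625-.5,(v+.5)/1.5625-.5,z) for z in(.094,.104)])
E
```

```text
slots [ 0.66345078 -0.00265633  0.09      ] [0.60615561 0.00898533 0.09      ] [0.63480319 0.0031645  0.09      ] 0.05846593483508322 -0.200458417641916
bore L/R top [0.63168253 0.02418546 0.09      ] [ 0.63776167 -0.0178515   0.09      ]
rim [0.62484275 0.05493827 0.09      ]
rim [ 0.64317112 -0.04947945  0.09      ]
rim [0.68750202 0.01241876 0.09      ]
rim [ 0.58440217 -0.01253502  0.09      ]
deck edge bottom [0.52642752 0.00834912 0.084     ] [ 0.54661757 -0.08191712  0.084     ]
marks [ 0.60230968 -0.27040987  0.057     ] [ 0.64813538 -0.30650175  0.057     ] [ 0.62522253 -0.28845581  0.057     ] 0.058331970011462564 -0.6671280248230268
bar edge -0.6991581127894908 [ 0.60818804 -0.27356851  0.083     ]
flange [ 0.61561382 -0.25433353  0.057     ] [ 0.59223373 -0.29654339  0.057     ] [ 0.65652166 -0.27680011  0.057     ]
btn [array([ 0.5763761 , -0.07580765,  0.094     ]), array([ 0.57764698, -0.0770527 ,  0.104     ])]
```

Slot span of 58.5 mm and bore of 42 mm match the given sizes. The port is at (0.6347, 0.0032) with slot yaw −0.20. The cartridge is at (0.6252, −0.2885) with bar yaw −0.685. The lock turn would bring joint 6 near its limit, so I grasp with the half turn (tool yaw 2.457).

Call:
send_rows(rows=[[4, -8, -3, 0, 0, 0.112], [4, -8, -3, 0, 0, 0.112], [4, -8, -3, 0, 0, 0.112], [4, -8, -3, 0, 0, 0.112], [4, -8, -3, 0, 0, 0.112], [4, -8, -3, 0, 0, 0.112], [4, -8, -3, 0, 0, 0.112], [4, -8, -3, 0, 0, 0.112]], grip=36)

```text
time: 2.45
tool_pos: [0.5711, -0.2018, 0.2188]
ee_rot: [3.141, 0.0, 1.127]
wrist_force: [-0.2, 0.7, -0.6]
width: 0.0359
finger_force: 0.0
```

Call:
send_rows(rows=[[4, -8, -4, 0, 0, 0.112], [4, -8, -4, 0, 0, 0.112], [4, -8, -4, 0, 0, 0.112], [4, -8, -4, 0, 0, 0.112], [4, -8, -4, 0, 0, 0.112], [4, -8, -4, 0, 0, 0.112], [4, -8, -4, 0, 0, 0.112], [4, -8, -4, 0, 0, 0.112]])

```text
time: 3.12
tool_pos: [0.603, -0.2659, 0.1868]
ee_rot: [-3.141, 0.0, 2.022]
wrist_force: [0.7, 0.1, -0.2]
width: 0.0359
finger_force: 0.0
```

Call:
send_rows(rows=[[5, -6, -6, 0, 0, 0.112], [5, -6, -6, 0, 0, 0.112], [5, -6, -6, 0, 0, 0.112], [5, -6, -6, 0, 0, 0.102], [0, 0, 0, 0, 0, 0], [0, 0, 0, 0, 0, 0], [0, 0, 0, 0, 0, 0]])

```text
time: 3.7
tool_pos: [0.6235, -0.2885, 0.1633]
ee_rot: [3.141, 0.0, 2.454]
wrist_force: [-1.1, 0.8, 0.6]
width: 0.0358
finger_force: 0.0
```

```bash
python3 - <<'E'
from h import *
m=cam("wrist");np.save("w2.npy",m,allow_pickle=True)
o=sensors.get_obs();i=save("wrist","pics/w2.png");print(o["tool_pos"],o["ee_rot"],o["joint_positions"],o["width"])
print(proj(m,[.625,-.2885,.083]))
cv2.imwrite("pics/w2b.png",cv2.resize(i,(800,600),interpolation=cv2.INTER_CUBIC))
E
```

```text
[ 0.62345478 -0.28851204  0.16329039] [3.14142036e+00 2.73139973e-04 2.45422634e+00] [-5.15965255e-01  4.04145889e-01  1.05365452e+00  1.23972274e-04
  1.68349372e+00 -1.39938134e+00] 0.035817781990597146
[254.30785111 198.99235738]
```

View pics/w2b.png

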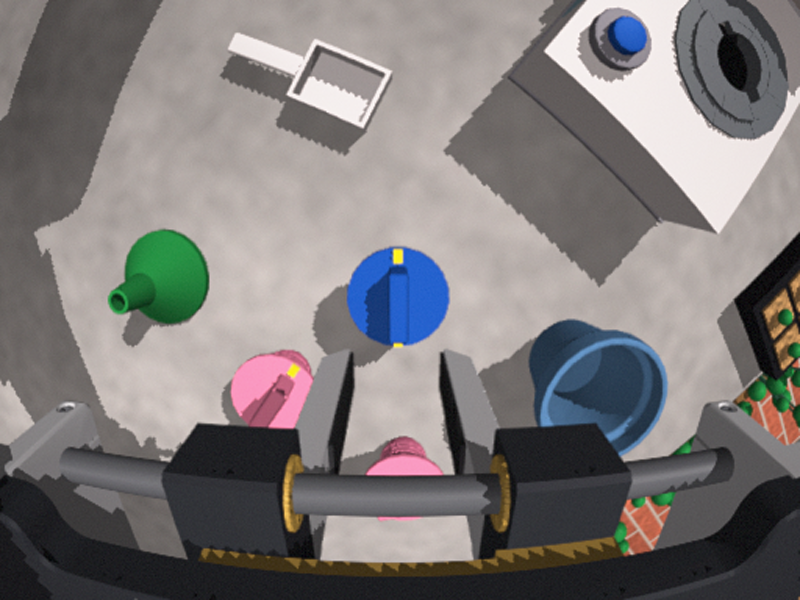

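The wrist view shows the bar at (398,314), upright in the image and centred between the fingers, as predicted. Descend and grip.

Call:
send_rows(rows=[[1.5, 0, -12, 0, 0, 0], [0, 0, -12, 0, 0, 0], [0, 0, -12, 0, 0, 0], [0, 0, -12, 0, 0, 0], [0, 0, -12, 0, 0, 0], [0, 0, -11, 0, 0, 0], [0, 0, -7, 0, 0, 0], [0, 0, 0, 0, 0, 0]])

```text
time: 4.42
tool_pos: [0.6244, -0.287, 0.0815]
ee_rot: [-3.141, -0.005, 2.458]
wrist_force: [0.6, -0.3, 0.4]
width: 0.0362
finger_force: 0.0
```

Call:
send_rows(rows=[[0, 0, 0, 0, 0, 0], [0, 0, 0, 0, 0, 0], [0, 0, 0, 0, 0, 0], [0, 0, 0, 0, 0, 0], [0, 0, 0, 0, 0, 0], [0, 0, 0, 0, 0, 0]], grip=0)

```text
time: 4.92
tool_pos: [0.6259, -0.288, 0.0853]
ee_rot: [3.141, 0.001, 2.458]
wrist_force: [0.4, -0.3, -0.3]
width: 0.0011
finger_force: 0.0
```

The fingers closed to 1 mm with no bar between them, so I need to look before doing anything else.

```bash
python3 - <<'E'
from h import *
o=sensors.get_obs();m=cam("wrist");w=save("wrist","pics/w3.png");s=save("scene","pics/s3.png");d=save("side","pics/d3.png")
print(o["tool_pos"],o["width"],o["finger_force"],o["wrist_force"])
def crop(i,x,y,w,h,s): return cv2.resize(i[y:y+h,x:x+w],(w*s,h*s),interpolation=cv2.INTER_CUBIC)
cv2.imwrite("pics/m3.png",np.vstack([np.hstack([crop(s,150,140,100,75,4),crop(d,236,180,100,75,4)]),np.hstack([crop(w,170,150,200,150,2),crop(w,0,0,400,300,1)])]))
E
```

```text
[ 0.62593252 -0.28795165  0.08528339] 0.0011123401850939543 0.0 [ 0.42692679 -0.3495249  -0.27895761]
```

View pics/m3.png

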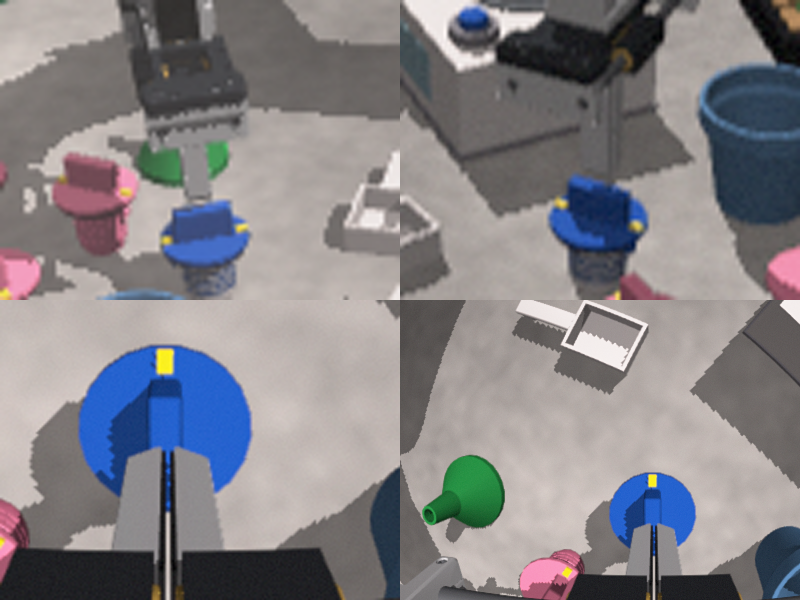

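```bash
python3 - <<'E'
from h import *
o=sensors.get_obs();t=o["tool_pos"]
S,D,W=cam("scene"),cam("side"),cam("wrist")
f=lambda p,x,y,s,ox,oy:((p[0]-x)*s+ox,(p[1]-y)*s+oy)
for n,X in(("tip",t-[0,0,.025]),("tcp",t),("bar",[.625,-.2885,.083])):
    print(n,f(proj(S,X),150,140,4,0,0),f(proj(D,X),236,180,4,400,0),f(proj(W,X),170,150,2,0,300))
def tri(p,q):
    c1,d1=ray(S,*p);c2,d2=ray(D,*q)
    l=np.linalg.lstsq(np.stack([d1,-d2],1),c2-c1,rcond=None)[0]
    x=c1+d1*l[0];y=c2+d2*l[1];return (x+y)/2,np.linalg.norm(x-y)
print("bar now",tri((150+202/4,140+211/4),(236+199/4,180+188/4)))
print("tip seen",tri((150+198/4,140+199/4),(236+199/4,180+182/4)))
print(o["joint_positions"])
E
```

```text
tip (np.float64(202.64859273295656), np.float64(233.19910478434247)) (np.float64(596.9109152034127), np.float64(210.39226091488104)) (np.float64(166.4708749372702), np.float64(437.6605435395945))
tcp (np.float64(199.25080061054985), np.float64(206.45152958813128)) (np.float64(597.3562989927734), np.float64(180.90738497232462)) (np.float64(166.4434244090644), np.float64(463.7680447232236))
bar (np.float64(199.51744925572154), np.float64(207.6679095800248)) (np.float64(596.4979756795801), np.float64(183.78043561587242)) (np.float64(163.58927047882196), np.float64(461.24306051800636))
bar now (array([ 0.62557468, -0.28770551,  0.07960527]), np.float64(0.0030498567177911972))
tip seen (array([ 0.62421641, -0.29205532,  0.08803243]), np.float64(0.003430919016316842))
[-5.13444811e-01  4.36767508e-01  1.16511472e+00  8.61863129e-05
  1.53949904e+00 -1.40044502e+00]
```

```bash
python3 - <<'E'
from h import *
m=np.load("w2.npy",allow_pickle=True).item();t=np.array([.62345,-.2885,.1633])
for e in (36,):
  a=np.array([345,355.])/1.5625;b=np.array([448,355.])/1.5625
  c,da=ray(m,*a);_,db=ray(m,*b)
  s=.0358/np.linalg.norm(da-db)   # same depth
  print("inner tip rel TCP",c+s*da-t,c+s*db-t)
for z in(.025,.006,0,-.01):
    for w in (.018,-.018):
        y=2.454;X=t+[np.sin(y)*w,-np.cos(y)*w,-z];print(z,proj(m,X)*1.5625)
E
```

```text
inner tip rel TCP [-0.02601717 -0.00141408  0.03800285] [-0.00331789  0.0262695   0.03805061]
0.025 [432.52630285 341.89803435]
0.025 [358.85913499 341.87155401]
0.006 [435.646813   356.94401301]
0.006 [355.71276369 356.9152612 ]
0 [436.73852878 362.23162377]
0 [354.6120722  362.20206283]
-0.01 [438.68789451 371.70425193]
-0.01 [352.64677384 371.67322506]
```

Both fixed views place the fingertips at z ≈ 0.088, above the bar, while the TCP reads 0.085. So the fingertips sit about 28 mm higher than I assumed from the tool frame. I'll lift a little, open, go lower while watching the force, and grip again.

Call:
send_rows(rows=[[-1, -0.5, 12, 0, 0, 0], [0, 0, 0, 0, 0, 0], [0, 0, 0, 0, 0, 0], [0, 0, 0, 0, 0, 0], [0, 0, 0, 0, 0, 0]], grip=36)

```text
time: 5.48
tool_pos: [0.6247, -0.2883, 0.0967]
ee_rot: [3.142, -0.0, 2.458]
wrist_force: [-0.1, -0.6, -0.1]
width: 0.0305
finger_force: 0.0
```

Call:
send_rows(rows=[[0, 0, -6, 0, 0, 0], [0, 0, -6, 0, 0, 0], [0, 0, -6, 0, 0, 0], [0, 0, -6, 0, 0, 0], [0, 0, -4, 0, 0, 0], [0, 0, 0, 0, 0, 0], [0, 0, 0, 0, 0, 0]])

```text
time: 6.07
tool_pos: [0.6244, -0.2881, 0.0679]
ee_rot: [-3.141, -0.001, 2.458]
wrist_force: [-0.4, -0.2, 0.5]
width: 0.0362
finger_force: 0.0
```

Call:
send_rows(rows=[[0, 0, -4, 0, 0, 0], [0, 0, -4, 0, 0, 0], [0, 0, 0, 0, 0, 0], [0, 0, 0, 0, 0, 0]])

```text
time: 6.4
tool_pos: [0.6245, -0.2882, 0.0603]
ee_rot: [-3.142, -0.001, 2.458]
wrist_force: [0.2, 0.3, 0.8]
width: 0.0364
finger_force: 0.0
```

Call:
send_rows(rows=[[0, 0, 0, 0, 0, 0], [0, 0, 0, 0, 0, 0], [0, 0, 0, 0, 0, 0], [0, 0, 0, 0, 0, 0], [0, 0, 0, 0, 0, 0], [0, 0, 0, 0, 0, 0]], grip=0)

```text
time: 6.9
tool_pos: [0.6248, -0.2884, 0.0609]
ee_rot: [3.141, 0.0, 2.458]
wrist_force: [0.2, 0.6, 0.7]
width: 0.012
finger_force: 30.0
```

Gripped: 12 mm opening, 30 N. The foot is at 0 with the TCP at 0.0605. Lift and carry to above the port, turning to slot yaw.

Call:
send_rows(rows=[[0, 0, 10, 0, 0, 0], [0, 0, 22, 0, 0, 0], [0, 0, 25, 0, 0, 0], [0, 0, 25, 0, 0, 0], [0, 0, 25, 0, 0, 0], [0, 0, 22, 0, 0, 0], [0, 8, 0, 0, 0, 0.02], [0, 18, 0, 0, 0, 0.04]])

```text
time: 7.57
tool_pos: [0.6251, -0.2637, 0.1912]
ee_rot: [-3.142, 0.004, 2.518]
wrist_force: [0.8, -0.5, -1.2]
width: 0.0118
finger_force: 30.0
```

Call:
send_rows(rows=[[1, 30, 0, 0, 0, 0.05], [1, 35, 0, 0, 0, 0.05], [1, 35, 0, 0, 0, 0.05], [1, 35, 0, 0, 0, 0.05], [1, 35, 0, 0, 0, 0.05], [1, 35, 0, 0, 0, 0.05], [1, 30, 0, 0, 0, 0.05], [1, 20, 0, 0, 0, 0.05]])

```text
time: 8.23
tool_pos: [0.6305, -0.002, 0.1867]
ee_rot: [3.14, -0.006, 2.926]
wrist_force: [-0.1, -0.4, -1.3]
width: 0.0116
finger_force: 30.0
```

Call:
send_rows(rows=[[2, 10, 0, 0, 0, 0.024], [0, 0, 0, 0, 0, 0], [0, 0, 0, 0, 0, 0], [0, 0, 0, 0, 0, 0], [0, 0, 0, 0, 0, 0]])

```text
time: 8.65
tool_pos: [0.6345, 0.0012, 0.1892]
ee_rot: [-3.141, -0.001, 2.94]
wrist_force: [-0.1, -0.2, -1.2]
width: 0.0115
finger_force: 30.0
```

```bash
python3 - <<'E'
from h import *
o=sensors.get_obs();print(o["tool_pos"],o["ee_rot"],o["wrist_force"],o["joint_positions"])
w=save("wrist","pics/w4.png");s=save("scene","pics/s4.png");d=save("side","pics/d4.png")
def crop(i,x,y,w,h,s): return cv2.resize(i[y:y+h,x:x+w],(w*s,h*s),interpolation=cv2.INTER_CUBIC)
cv2.imwrite("pics/m4.png",np.hstack([np.vstack([crop(s,235,150,100,75,4),crop(d,220,115,100,75,4)]),crop(w,150,100,200,300,2)]))
E
```

```text
[0.63449515 0.00123336 0.18921193] [-3.14113002e+00 -7.56198663e-04  2.93965990e+00] [-0.07250801 -0.24724769 -1.20240385] [-8.71679519e-02  2.79195292e-01  1.16456549e+00 -3.76067346e-04
  1.69863607e+00 -1.45607950e+00]
```

View pics/m4.png

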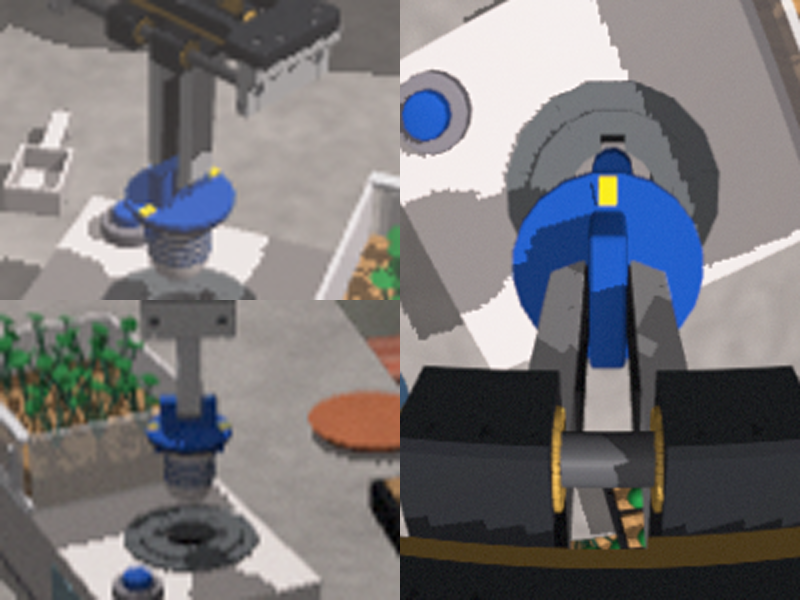

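The cartridge hangs upright over the port. In the wrist crop the slot end at (612,136), lug (611,160) and mark (608,190) are in line. One numeric check of the slot position.

```bash
python3 - <<'E'
from h import *
m=cam("wrist")
f=lambda p:((p[0]-150)*2+400,(p[1]-100)*2)
c=np.array([.6347,.0032]);u=np.array([np.cos(-.2),np.sin(-.2)])
for r in(.0295,.023):print("slot pred",f(proj(m,[*(c-u*r),.09])))
print("slot seen",at(m,256,168,.09))
t=sensors.get_obs()["tool_pos"]
v=np.array([np.cos(2.94),np.sin(2.94)])
print("mark pred",f(proj(m,[*(t[:2]+v*.029),t[2]-.0605+.057])), "lug pred",f(proj(m,[*(t[:2]+v*.028),t[2]-.0605+.042])))
for a,n in(((508,190),"L"),((718,190),"R"),((615,80),"T")):print(n,at(m,(a[0]-400)/2+150,a[1]/2+100,.087)[:2]-c)
E
```

```text
slot pred (np.float64(610.0977349655501), np.float64(125.35347219587459))
slot pred (np.float64(610.1021350220494), np.float64(138.3746113337121))
slot seen [0.6111787  0.00891814 0.09      ]
mark pred (np.float64(606.5355256010824), np.float64(178.89806616420685)) lug pred (np.float64(606.5639881935338), np.float64(170.5182813253714))
L [-0.00624494 -0.0520572 ]
R [0.01530664 0.05344404]
T [-0.04997903  0.0125928 ]
```

Call:
send_rows(rows=[[0.3, 2.4, -5, 0, 0, 0], [0, 0, -12, 0, 0, 0], [0, 0, -12, 0, 0, 0], [0, 0, -12, 0, 0, 0], [0, 0, -12, 0, 0, 0], [0, 0, -9, 0, 0, 0], [0, 0, -5, 0, 0, 0], [0, 0, 0, 0, 0, 0]])

```text
time: 9.47
tool_pos: [0.6343, 0.0048, 0.1205]
ee_rot: [-3.141, -0.002, 2.942]
wrist_force: [0.7, -1.0, -1.9]
width: 0.0117
finger_force: 30.0
```

Call:
send_rows(rows=[[0, 0, -3, 0, 0, 0], [0, 0, -2, 0, 0, 0], [0, 0, 0, 0, 0, 0], [0, 0, 0, 0, 0, 0]])

```text
time: 9.8
tool_pos: [0.6351, 0.0052, 0.118]
ee_rot: [3.141, 0.0, 2.942]
wrist_force: [-0.4, -0.4, -1.5]
width: 0.0121
finger_force: 30.0
```

Call:
send_rows(rows=[[-0.3, -1.6, 0, 0, 0, 0], [0, 0, -2, 0, 0, 0], [0, 0, -2, 0, 0, 0], [0, 0, -2, 0, 0, 0], [0, 0, -1, 0, 0, 0], [0, 0, 0, 0, 0, 0], [0, 0, 0, 0, 0, 0]])

```text
time: 10.38
tool_pos: [0.6346, 0.0036, 0.1105]
ee_rot: [3.141, -0.0, 2.942]
wrist_force: [-0.2, -1.4, -1.2]
width: 0.0119
finger_force: 30.0
```

The flange is 12 mm above the rim with no upward force, so the lugs are in the slots. Continue down against the spring.

Call:
send_rows(rows=[[0, 0, -2, 0, 0, 0], [0, 0, -2, 0, 0, 0], [0, 0, -1, 0, 0, 0], [0, 0, 0, 0, 0, 0], [0, 0, 0, 0, 0, 0]])

```text
time: 10.8
tool_pos: [0.635, 0.0035, 0.1067]
ee_rot: [3.141, 0.001, 2.942]
wrist_force: [-0.5, 0.5, 2.1]
width: 0.0115
finger_force: 30.0
```

Call:
send_rows(rows=[[0, 0, -2, 0, 0, 0], [0, 0, -2, 0, 0, 0], [0, 0, -1, 0, 0, 0], [0, 0, 0, 0, 0, 0], [0, 0, 0, 0, 0, 0]])

```text
time: 11.22
tool_pos: [0.6351, 0.0034, 0.1018]
ee_rot: [3.141, 0.002, 2.942]
wrist_force: [-0.8, -0.9, 5.6]
width: 0.0117
finger_force: 30.0
```

Call:
send_rows(rows=[[0, 0, -1.5, 0, 0, 0], [0, 0, -1.3, 0, 0, 0], [0, 0, 0, 0, 0, 0], [0, 0, 0, 0, 0, 0]])

```text
time: 11.55
tool_pos: [0.6352, 0.0034, 0.0995]
ee_rot: [3.141, 0.002, 2.942]
wrist_force: [-2.0, 0.8, 7.2]
width: 0.0117
finger_force: 30.0
```

Call:
send_rows(rows=[[0, 0, 0, 0, 0, -0.04], [0, 0, 0, 0, 0, -0.06], [0, 0, 0, 0, 0, -0.07], [0, 0, 0, 0, 0, -0.07], [0, 0, 0, 0, 0, -0.06], [0, 0, 0, 0, 0, 0]])

```text
time: 12.05
tool_pos: [0.636, 0.0033, 0.0999]
ee_rot: [3.14, 0.004, 2.64]
wrist_force: [-0.8, -0.8, 7.8]
width: 0.0117
finger_force: 30.0
```

Call:
send_rows(rows=[[0, 0, -0.6, 0, 0, -0.06], [0, 0, 0, 0, 0, -0.07], [0, 0, 0, 0, 0, -0.07], [0, 0, 0, 0, 0, -0.07], [0, 0, 0, 0, 0, -0.07], [0, 0, 0, 0, 0, -0.06], [0, 0, 0, 0, 0, -0.05], [0, 0, 0, 0, 0, 0]])

```text
time: 12.72
tool_pos: [0.6362, 0.0032, 0.0995]
ee_rot: [3.138, 0.003, 2.19]
wrist_force: [-0.5, -0.7, 7.2]
width: 0.0118
finger_force: 30.0
```

Call:
send_rows(rows=[[0, 0, 0, 0, 0, -0.03], [0, 0, 0, 0, 0, -0.03], [0, 0, 0, 0, 0, 0], [0, 0, 0, 0, 0, 0]])

```text
time: 13.05
tool_pos: [0.6362, 0.0032, 0.0995]
ee_rot: [3.138, 0.003, 2.132]
wrist_force: [0.0, 0.3, 8.3]
width: 0.0117
finger_force: 30.0
```

```bash
python3 - <<'E'
from h import *
o=sensors.get_obs();print(o["tool_pos"],o["ee_rot"],o["wrist_force"],o["wrist_torque"])
E
```

```text
[0.63622804 0.00319987 0.09952939] [3.13786886e+00 3.05245988e-03 2.13161664e+00] [0.02153098 0.26778509 8.32565595] [-0.05163367 -0.02397006 -0.02003913]
```

No stop torque yet; the slot play allows about 0.07 rad more. Continue gently.

Call:
send_rows(rows=[[0, 0, 0, 0, 0, -0.025], [0, 0, 0, 0, 0, -0.025], [0, 0, 0, 0, 0, 0], [0, 0, 0, 0, 0, 0]])

```text
time: 13.38
tool_pos: [0.6357, 0.0029, 0.0995]
ee_rot: [3.139, 0.003, 2.082]
wrist_force: [-1.9, -0.5, 7.9]
width: 0.0118
finger_force: 30.0
```

```bash
python3 - <<'E'
from h import *
o=sensors.get_obs();print(o["tool_pos"],o["ee_rot"],o["wrist_force"],o["wrist_torque"],o["width"])
E
```

```text
[0.63565665 0.00294382 0.09947873] [3.13914588e+00 2.67546713e-03 2.08187148e+00] [-1.9196025  -0.5349607   7.91865179] [-0.1648341   0.14346077  0.12785877] 0.011791733897820456
```

Stop torque felt (+0.13 N·m). Let it rise into the notch and watch the force.

Call:
send_rows(rows=[[0, 0, 1, 0, 0, 0.01], [0, 0, 1.5, 0, 0, 0.01], [0, 0, 1.5, 0, 0, 0], [0, 0, 0, 0, 0, 0], [0, 0, 0, 0, 0, 0]])

```text
time: 13.8
tool_pos: [0.6357, 0.0031, 0.1027]
ee_rot: [3.139, 0.002, 2.102]
wrist_force: [1.2, -0.3, 5.2]
width: 0.012
finger_force: 30.0
```

Call:
send_rows(rows=[[0, 0, 1, 0, 0, 0], [0, 0, 0.5, 0, 0, 0], [0, 0, 0, 0, 0, 0], [0, 0, 0, 0, 0, 0]])

```text
time: 14.13
tool_pos: [0.6356, 0.0032, 0.1035]
ee_rot: [3.14, 0.002, 2.102]
wrist_force: [1.6, -1.1, 4.8]
width: 0.0116
finger_force: 30.0
```

Call:
send_rows(rows=[[0, 0, 1, 0, 0, 0], [0, 0, 1, 0, 0, 0], [0, 0, 0, 0, 0, 0], [0, 0, 0, 0, 0, 0]])

```text
time: 14.47
tool_pos: [0.6353, 0.0031, 0.104]
ee_rot: [3.141, 0.001, 2.102]
wrist_force: [5.6, -2.1, -1.1]
width: 0.0117
finger_force: 30.0
```

Lifting half a millimetre cost 6 N, so it is locked. Release and retreat.

Call:
send_rows(rows=[[0, 0, -1.3, 0, 0, 0], [0, 0, 0, 0, 0, 0], [0, 0, 0, 0, 0, 0]])

```text
time: 14.72
tool_pos: [0.6351, 0.0034, 0.1038]
ee_rot: [3.141, 0.001, 2.102]
wrist_force: [2.8, -2.3, 1.9]
width: 0.0119
finger_force: 30.0
```

Call:
send_rows(rows=[[0, 0, 0, 0, 0, 0], [0, 0, 0, 0, 0, 0], [0, 0, 0, 0, 0, 0], [0, 0, 0, 0, 0, 0], [0, 0, 0, 0, 0, 0], [0, 0, 0, 0, 0, 0]], grip=36)

```text
time: 15.22
tool_pos: [0.6343, 0.0037, 0.1031]
ee_rot: [-3.141, -0.001, 2.102]
wrist_force: [0.4, 0.4, -0.7]
width: 0.0358
finger_force: 0.0
```

Call:
send_rows(rows=[[0, 0, 5, 0, 0, 0], [0, 0, 10, 0, 0, 0], [0, 0, 15, 0, 0, 0], [0, 0, 15, 0, 0, 0], [0, 0, 15, 0, 0, 0], [0, 0, 0, 0, 0, 0], [0, 0, 0, 0, 0, 0], [0, 0, 0, 0, 0, 0]])

```text
time: 15.88
tool_pos: [0.6345, 0.0035, 0.1632]
ee_rot: [-3.141, -0.0, 2.102]
wrist_force: [-0.4, -0.5, 0.4]
width: 0.0361
finger_force: 0.0
```

```bash
python3 - <<'E'
from h import *
o=sensors.get_obs();print(o["tool_pos"],o["ee_rot"],o["wrist_force"])
w=save("wrist","pics/w5.png");s=save("scene","pics/s5.png");d=save("side","pics/d5.png");m=cam("wrist");np.save("w5.npy",m,allow_pickle=True)
def crop(i,x,y,w,h,s): return cv2.resize(i[y:y+h,x:x+w],(w*s,h*s),interpolation=cv2.INTER_CUBIC)
cv2.imwrite("pics/m5.png",np.hstack([np.vstack([crop(s,235,150,100,75,4),crop(d,220,115,100,75,4)]),cv2.resize(w[:,106:362],(400,600),interpolation=cv2.INTER_CUBIC)]))
E
```

```text
[0.63449755 0.00345857 0.16317845] [-3.14129957e+00 -2.30463600e-04  2.10174782e+00] [-0.38918267 -0.47024471  0.3813417 ]
```

View pics/m5.png

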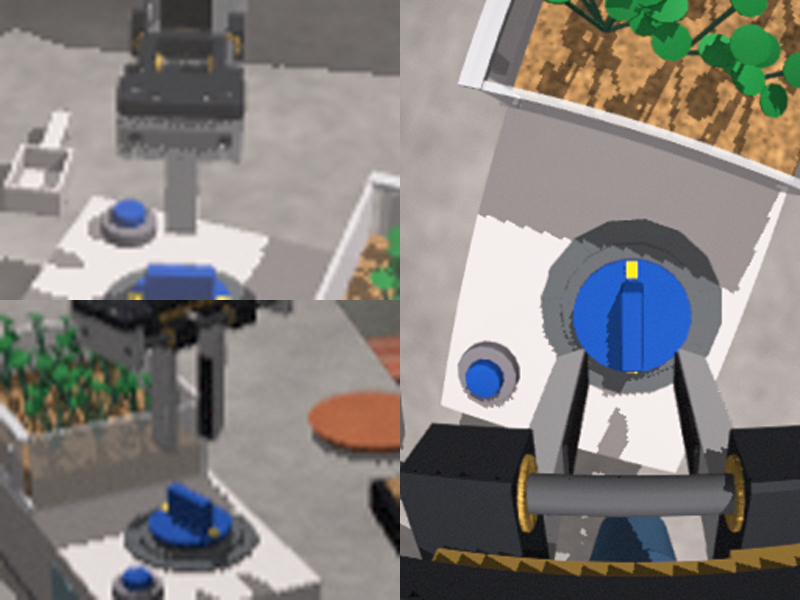

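The cartridge sits level and locked, and the fingers are clear. The button shows at (484,378) in the wrist crop.

```bash
python3 - <<'E'
from h import *
m=np.load("w5.npy",allow_pickle=True).item();n=np.load("w1.npy",allow_pickle=True).item()
p=(84*.64+106,378*.64);q=(327/1.5625,217/1.5625)
print([(z,at(m,*p,z),at(n,*q,z)) for z in(.092,.098,.104)])
E
```

```text
[(0.092, array([ 0.5757747 , -0.07992035,  0.092     ]), array([ 0.57596226, -0.07580439,  0.092     ])), (0.098, array([ 0.57618743, -0.07633904,  0.098     ]), array([ 0.57672763, -0.07654705,  0.098     ])), (0.104, array([ 0.57660016, -0.07275772,  0.104     ]), array([ 0.57749301, -0.0772897 ,  0.104     ]))]
```

Call:
send_rows(rows=[[-10, -14, 0, 0, 0, 0], [-14, -20, 0, 0, 0, 0], [-14, -20, 0, 0, 0, 0], [-12, -17, -6, 0, 0, 0], [-7.5, -9.5, -10, 0, 0, 0], [0, 0, 0, 0, 0, 0], [0, 0, 0, 0, 0, 0], [0, 0, 0, 0, 0, 0]], grip=0)

```text
time: 16.7
tool_pos: [0.5775, -0.0764, 0.1474]
ee_rot: [3.141, -0.001, 2.102]
wrist_force: [0.1, -0.0, -0.4]
width: 0.0001
finger_force: 0.0
```

Call:
send_rows(rows=[[-1, 0, -10, 0, 0, 0], [0, 0, -10, 0, 0, 0], [0, 0, -10, 0, 0, 0], [0, 0, -6, 0, 0, 0], [0, 0, -4, 0, 0, 0], [0, 0, 0, 0, 0, 0], [0, 0, 0, 0, 0, 0]])

```text
time: 17.28
tool_pos: [0.5761, -0.0769, 0.1071]
ee_rot: [-3.141, -0.0, 2.102]
wrist_force: [-0.1, 0.6, 0.6]
width: 0.0004
finger_force: 0.0
```

Call:
send_rows(rows=[[0, 0, -2, 0, 0, 0], [0, 0, -2, 0, 0, 0], [0, 0, -2, 0, 0, 0], [0, 0, -1, 0, 0, 0], [0, 0, 0, 0, 0, 0], [0, 0, 0, 0, 0, 0]])

```text
time: 17.78
tool_pos: [0.5762, -0.077, 0.1005]
ee_rot: [3.141, 0.0, 2.102]
wrist_force: [-0.0, -0.4, 0.1]
width: 0.0004
finger_force: 0.0
```

Call:
send_rows(rows=[[0, 0, -2, 0, 0, 0], [0, 0, -1, 0, 0, 0], [0, 0, 0, 0, 0, 0], [0, 0, 0, 0, 0, 0]])

```text
time: 18.12
tool_pos: [0.5762, -0.077, 0.0976]
ee_rot: [3.141, 0.0, 2.102]
wrist_force: [-0.1, 0.3, -0.1]
width: 0.0003
finger_force: 0.0
```

Call:
send_rows(rows=[[0, 0, -2, 0, 0, 0], [0, 0, -1, 0, 0, 0], [0, 0, 0, 0, 0, 0], [0, 0, 0, 0, 0, 0]])

```text
time: 18.45
tool_pos: [0.5763, -0.0771, 0.095]
ee_rot: [3.141, 0.0, 2.102]
wrist_force: [-0.1, 0.0, 3.7]
width: 0.0002
finger_force: 1.5
```

Call:
send_rows(rows=[[0, 0, -1, 0, 0, 0], [0, 0, -1, 0, 0, 0], [0, 0, 0, 0, 0, 0], [0, 0, 0, 0, 0, 0]])

```text
time: 18.78
tool_pos: [0.5764, -0.077, 0.0929]
ee_rot: [3.141, 0.0, 2.102]
wrist_force: [-0.9, 0.5, 4.6]
width: 0.0005
finger_force: 2.3
```

Call:
send_rows(rows=[[0, 0, -1, 0, 0, 0], [0, 0, -1, 0, 0, 0], [0, 0, 0, 0, 0, 0], [0, 0, 0, 0, 0, 0]])

```text
time: 19.12
tool_pos: [0.5764, -0.0771, 0.0924]
ee_rot: [3.141, 0.001, 2.102]
wrist_force: [-3.8, 0.8, 10.2]
width: 0.0005
finger_force: 5.0
```

Call:
send_rows(rows=[[0, 0, -0.7, 0, 0, 0], [0, 0, 0, 0, 0, 0], [0, 0, 0, 0, 0, 0]])

```text
time: 19.37
tool_pos: [0.5764, -0.0771, 0.0923]
ee_rot: [3.14, 0.001, 2.102]
wrist_force: [-4.8, 0.2, 12.1]
width: 0.0005
finger_force: 6.1
```

It bottomed: 5 mm of travel, then a hard stop at 12 N. Release upward and check.

Call:
send_rows(rows=[[0, 0, 4, 0, 0, 0], [0, 0, 8, 0, 0, 0], [0, 0, 15, 0, 0, 0], [0, 0, 20, 0, 0, 0], [0, 0, 25, 0, 0, 0], [0, -15, 20, 0, 0, 0], [-20, -30, 10, 0, 0, 0], [-20, -30, 0, 0, 0, 0]])

```text
time: 20.03
tool_pos: [0.5376, -0.1525, 0.1944]
ee_rot: [3.138, 0.004, 2.105]
wrist_force: [0.1, -1.0, 0.2]
width: 0.0002
finger_force: 0.0
```

Call:
send_rows(rows=[[-20, -30, 0, 0, 0, 0], [-20, -30, 0, 0, 0, 0], [-10, -15, 0, 0, 0, 0], [0, 0, 0, 0, 0, 0], [0, 0, 0, 0, 0, 0], [0, 0, 0, 0, 0, 0]])

```text
time: 20.53
tool_pos: [0.4865, -0.2263, 0.1913]
ee_rot: [3.141, -0.001, 2.102]
wrist_force: [-0.3, -0.0, 0.2]
width: 0.0001
finger_force: 0.0
```

```bash
python3 - <<'E'
from h import *
s=save("scene","pics/s6.png");d=save("side","pics/d6.png");o=sensors.get_obs();print(o["tool_pos"],o["time"])
def crop(i,x,y,w,h,s): return cv2.resize(i[y:y+h,x:x+w],(w*s,h*s),interpolation=cv2.INTER_CUBIC)
cv2.imwrite("pics/m6.png",np.vstack([np.hstack([crop(s,235,190,80,60,5),crop(d,235,155,80,60,5)]),np.hstack([cv2.resize(s,(400,300)),cv2.resize(d,(400,300))])]))
E
```

```text
[ 0.48684182 -0.22588369  0.1914504 ] 20.6333
```

View pics/m6.png

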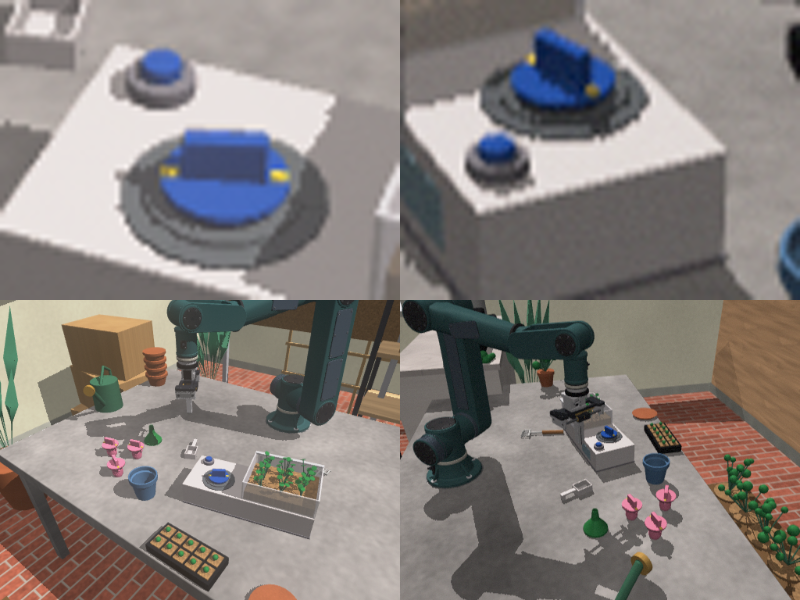

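The cartridge is level and locked in the collar, at (225,175) and (562,70). The button is back up, at (162,65) and (496,143). The bystanders have not moved and the arm touches nothing.

```bash
python3 -c "
from bench import ticket
print(ticket.close_job())"
```

```text
the job is handed in; nothing more can be done
None
```

The blue-handled cartridge is locked in the port, the reset button was pressed fully down and is back up, the pot, rake, funnel and scoop were left alone, and the job is handed in at about 21 s on the clock.

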